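# Trip the jammed charger tray's hidden latch with the release pin

### The arm

A 7-joint arm with a two-finger parallel gripper is mounted at the origin on the work surface. World frame = base frame: x ahead of the robot, y to its left, z up, the work surface at z = 0. Lengths are in mm, angles in rad, forces in N, time in s.
With the tool pointing down it reaches from about 425 to 925 mm from the base axis. Payload 6.8 kg.
Tool frame: the origin (TCP) lies on the centre line of the jaws, within the pads' length; the fingertips stand 19 mm ahead of it and the grasp point (between the pads) is the TCP; z points along the fingers, y is the direction in which the jaws open and shut (so a half turn about z gives the same grasp; the last joint's range is limited). The gripper opens to 88 mm and grips with 3 to 60 N. Pads are 20 mm wide; open, the fingers measure 115 mm over their backs; the gripper's body (75 mm by 178 mm) begins 61 mm behind the grasp point.
Start: joints at [-0.108, 0.477, 0.022, 1.555, -0.011, 1.109, -0.083], TCP at [675.017, 0.007, 203.664] pointing down, gripper open.
Joint ranges: [-2.96, 2.96], [-0.34, 2.1], [-1.41, 1.46], [0.24, 2.44], [-1.37, 4.51], [0.17, 1.92], [-2.96, 2.96]. Speed limits (rad/s): [2.39, 2.39, 3.14, 3.14, 3.14, 3.14, 3.14].

### API

Orientations are given as a 3x3 rotation matrix whose columns are the frame's x, y, z axes.
In Python, from bench import move_pose, move_linear, set_joints, grip, hold, solve_ik, camera, camera_model, IKError, hand_in, spot_in, read_time, read_joint_pos, read_dq, read_joint_torque, read_position, read_orientation, read_contact_force, read_ft_torque, read_width gives the robot as it stands. Calls block until the motion is done:
- move_pose(position, orientation): joint-space move of the TCP to a pose.
- move_linear(position, feed=150, attitude=None): straight line of the TCP; attitude=None keeps the orientation; feed is the mean speed in mm/s.
- set_joints(angles): joint-space move.
- grip(opening): opening from 0.0 (shut) to 1.0 (fully open); the grip force is fixed at half the most; returns when the fingers have stopped.
- hold(seconds).
- solve_ik(position, orientation): joint angles nearest the present ones, or None.
- camera(name): name is "scene" or "side" or "wrist"; returns (picture, depth): 400x640x3 uint8, red, green, blue; 400x640 float32, mm along the optical axis (not along the pixel's ray), 0 where there is no reading.
- camera_model(name): a dict with "intrinsics" (3x3 intrinsics, pixels), "R" (3x3) and "t" (3): a world point X has camera coordinates R X + t. Camera axes: x right, y down, z forward; pixel columns grow to the right and rows downward; lengths in mm; the calibration is good to about 2 mm. A picture is of the moment at which its call begins: read the wrist's pose just before it. camera_model takes no time and is no camera call; for the wrist camera it gives the pose at the moment of the call.
A pose or a line that the arm cannot do raises IKError and nothing moves.
- hand_in(): hands the job in, once; it reports no verdict.
Trained networks look in the newest picture that a camera, given by its name, has taken for a name from the list of things; names that differ only in an ending like _2 or _b are one class to them, and where a whole thing is asked for, a point or a joint stands for the part that bears it (a point fixed in the world has none). Each returns a list of dicts, best first, with "p" (0 to 1); they miss things now and then, are a little off and sometimes report something else, mostly with a low value. They report only what shows in the picture. A call takes as long as a camera call. They do not tell look-alikes from the thing itself.
- spot_in(thing, camera): "box" ([centre column, centre row, width, height] in pixels, round what is visible of it).
Readings, each from a call of its own:
- read_time(): time.
- read_joint_pos(): joint angles.
- read_dq(): joint speeds.
- read_joint_torque(): joint torques, N m.
- read_position(): TCP position.
- read_orientation(): TCP orientation.
- read_contact_force(): force on the tool from outside, world axes, zero at the start.
- read_ft_torque(): the same for the moment, N m.
- read_width(): opening from 0.0 (shut) to 1.0 (fully open).
Only numpy, scipy, OpenCV 4.12 (cv2) and the standard library are available. Lean on these libraries where they do the work, as an engineer would, in place of code of your own. Each camera call takes 0.05 s, during which the arm holds its last target.

### The job

The charging cabinet's battery tray is latched shut: take the release pin from its stand, feel gently through the small slot in the cabinet's top for the hidden spring latch (never pushing with more than 20 N) and press it down until the tray springs out. Put the pin back in its hole in the stand, handle resting on top, and pull the tray fully out to its stop, without disturbing the other things on the bench.

Things in the scene. Friction and masses are not known exactly. Their poses are not given: they have to be found in the camera images.
- case: Tool-battery charging cabinet: fixed grey sheet-metal box, 170 (x) x 200 (y) x 100 mm high. Origin at the centre of its underside, z up, front faces its own -x. Its +y part holds a slide-out tray; its -y part is a closed latch bay with a rigid floor 50 mm below the top.
- slot (a point): Centre of the access slot, level with the cabinet's top face, 20 mm nearer the front and 70 mm to the -y side of the cabinet's centre. Axes as the cabinet's. The only hole in the 4 mm thick top (the striped vents are shut): 46 mm long along the cabinet's x, 9 mm wide along y, dark rim. The pin goes straight down through it.
- latch_zone (a point): Middle of the zone, 21 mm below slot, where the hidden latch pad may be; fixed to the cabinet. The pad is a flat-topped steel post 8 mm long (along the slot), 14 mm wide. Its true place is not known: centre anywhere within 17 mm either way along the slot, top anywhere 12 to 30 mm below the cabinet's top face. Beside it the pin meets nothing down to the bay floor, 50 mm down.
- latch_spring (a point): Same point as latch_zone: how the pad feels. Rigid sideways; pressed straight down it springs: about 4 N to start it moving, 7 to 8 N after 5 mm, where the latch lets go and the tray jumps out, hard stop at 8 mm (about 9 N of spring, then rigid). It comes back up when the pin leaves. (The pad is part of what the rules call latch_unit; its pose is not measured.)
- tray (a joint): Slide of the tray, m: 0 shut and latched, grows as the tray comes out towards the cabinet's -x, hard stop at 0.090. When the latch lets go a spring throws the tray out to about 0.03 and it stays there; from there it slides with 2 to 5 N and stays where it is left. It cannot be pulled while latched.
- tray_handle (a point): Centre of the tray's handle, a black upright fin on the tray's dark front: 14 mm thick (along the cabinet's y), 36 mm long (along x, sticking out of the front), 30 mm high, its centre 70 mm above the bench, 30 mm below the cabinet's top, and 18 mm in front of the tray front. Moves with the tray; axes as the cabinet's. Pinch it across y from above.
- pin_grip (a point): Centre of the release pin's handle. The pin is loose, about 60 g: black square handle 20 x 20 x 50 mm above a plain steel rod 5 mm in diameter, of which 70 mm stick out below. z points from rod to handle; x, y square to the handle's sides. Rod's flat end 95 mm below this point. At the start it hangs upright in the stand's hole, handle resting on the stand's top.
- pin_tip (a point): Centre of the flat lower end of the pin's steel rod, 95 mm below pin_grip along the pin.
- pin: The release pin itself (see pin_grip); origin at the rod's lower end.
- stand: Fixed wooden tool stand 60 (x) x 130 (y) x 80 mm high, origin at the centre of its underside. Besides the pin's hole at one end it carries a fixed round wooden stub, 22 mm in diameter and 35 mm high, 82 mm from that hole.
- stand_hole (a point): Mouth of the pin's hole in the stand's top, 80 mm above the bench, 40 mm to the stand's own -y side: 10 mm in diameter, 2 mm chamfer, 76 mm deep. Put away, the pin stands upright with its handle resting on the stand's top, so that pin_grip is 25 mm above this point.
- paint_can: Bystander, loose: green-banded paint can 86 mm across, 104 mm high; leave it alone. Origin at its underside.
- spray_can: Bystander, loose: spray can 56 mm across, 170 mm high; leave it alone. Origin at its underside.
- tape_roll: Bystander, loose: yellow roll 70 mm across, 24 mm high; leave it alone. Origin at its underside.
- wrench: Bystander, loose: steel wrench lying flat; leave it alone. Origin at its underside.
- screwdriver: Bystander, loose: screwdriver lying flat; leave it alone. Origin at its underside.
- screw_jar: Bystander, loose: jar 60 mm across, 75 mm high; leave it alone. Origin at its underside.
- offcut: Bystander, loose: plywood offcut 120 x 45 x 22 mm; leave it alone. Origin at its underside.
- mug: Bystander, loose: white mug 76 mm across, 85 mm high; leave it alone. Origin at its underside.
Things that resemble listed ones, but are neither listed nor needed, are in the scene too. There is more than one size of the pin; the job needs the larger. Several things have the shape of the stand; the one meant has the colours described above.

How it is judged (in metres and radians):
On the way, in this order (a step that is already met when the one before it is completed fails the run):
1. the tray has sprung out by more than 20 mm while the pin's end is inside the access slot, at least 8 mm below the cabinet's top (value of joint tray above 0.02 m and z of pin_tip in the frame of slot below -0.008 m and x of pin_tip in the frame of slot between -0.028 and 0.028 m and y of pin_tip in the frame of slot between -0.012 and 0.012 m), for 0.05 s.
2. the tray is pulled out by more than 82 of its 90 mm (value of joint tray above 0.082 m), for 0.1 s.
At the end, for the whole second after the job is handed in: The tray is more than 82 mm out of its 90 mm; the pin is back in the stand's hole, its handle's centre within 8 mm sideways of the hole's axis, upright within 0.1 rad, handle resting on the stand's top (centre 101 to 110 mm above the stand's foot) and at rest (value of joint tray above 0.082 m and horizontal distance between pin_grip and stand_hole below 0.008 m and z of pin_grip in the frame of stand between 0.101 and 0.11 m and angle between pin_grip's own z axis and vertical below 0.1 rad and linear speed of pin below 0.02 m/s); the robot touches nothing.
It fails at once if the pin presses on the cabinet, its latch or its tray with more than 20 N (contact force between pin and case above 20 N or contact force between pin and latch_unit above 20 N).
It fails at once if a bystander is moved by more than 30 mm (distance of any of paint_can, spray_can, tape_roll, wrench, screwdriver, screw_jar, offcut, mug from where it was at the start of the episode above 0.03 m).
It also fails if it takes over 67 s, if anything falls off the work surface, if the arm or the gripper's body presses on something with over 40 N, if the wrist force passes 120 N, or if a joint passes its speed limit or range.

## Working session

There is one attempt and no reset: what is moved stays moved. The work goes in short steps, each a Python script; the robot and the scene stay as the last script left them, time stands still between calls to the robot, and variables do not carry over. Pictures are saved under pics/ and viewed, and the job is handed in when it is done.

```bash
ls; mkdir -p pics
python3 - <<'E'
from bench import *
import cv2, numpy as np
print(read_time())
for n in ["scene","side","wrist"]:
    im,d=camera(n); np.savez(f"{n}0.npz",im=im,d=d,**camera_model(n))
    cv2.imwrite(f"pics/{n}0.png",im[:,:,::-1])
    for th in ["case","stand","pin","tray_handle","pin_grip"]:
        try: print(n,th,[(np.round(x["box"]).astype(int).tolist(),round(x["p"],2)) for x in spot_in(th,n)])
        except Exception as e: print(n,th,e)
    m=camera_model(n); print(m["intrinsics"].tolist(),np.round(m["R"],3).tolist(),m["t"])
print(read_time())
E
```

```text
pics
0.0
scene case [([357, 233, 86, 88], 0.63), ([224, 216, 55, 36], 0.55), ([285, 176, 49, 33], 0.32)]
scene stand [([224, 216, 51, 35], 0.92), ([216, 162, 52, 41], 0.88)]
scene pin [([204, 184, 5, 10], 0.44)]
scene tray_handle []
scene pin_grip [([208, 199, 12, 14], 0.73), ([204, 185, 2, 5], 0.43)]
[[470.22408418128, 0.0, 310.07208882406775], [0.0, 470.22408418128, 202.6663319060664], [0.0, 0.0, 1.0]] [[0.152, 0.988, 0.017], [0.772, -0.108, -0.626], [-0.617, 0.109, -0.78]] [ -67.38467314 -400.32355858 1744.08934594]
side case [([343, 190, 81, 69], 0.73), ([308, 151, 32, 15], 0.37)]
side stand [([273, 302, 39, 80], 0.74), ([354, 272, 32, 61], 0.72), ([419, 267, 36, 63], 0.59)]
side pin [([350, 269, 6, 25], 0.59), ([323, 299, 4, 29], 0.4)]
side tray_handle [([313, 187, 19, 33], 0.78)]
side pin_grip [([353, 269, 16, 23], 0.71), ([324, 298, 10, 26], 0.46)]
[[393.6538228387441, 0.0, 319.70074053147033], [0.0, 393.6538228387441, 200.02753854074405], [0.0, 0.0, 1.0]] [[0.937, -0.348, -0.009], [-0.213, -0.552, -0.806], [0.275, 0.757, -0.592]] [-536.34939292  188.38132396 1047.3107527 ]
wrist case [([307, 111, 236, 222], 0.88)]
wrist stand [([243, 349, 69, 95], 0.93), ([309, 110, 240, 219], 0.74)]
wrist pin [([242, 352, 75, 97], 0.74)]
wrist tray_handle [([209, 49, 40, 96], 0.78)]
wrist pin_grip [([308, 109, 236, 216], 0.33)]
[[304.78234918105716, 0.0, 323.25081043301503], [0.0, 304.78234918105716, 200.86422147140266], [0.0, 0.0, 1.0]] [[1.0, 0.0, 0.001], [-0.0, -0.953, 0.302], [0.001, -0.302, -0.953]] [-676.07986739  -36.19075463  391.20908147]
0.9
```

View pics/scene0.png

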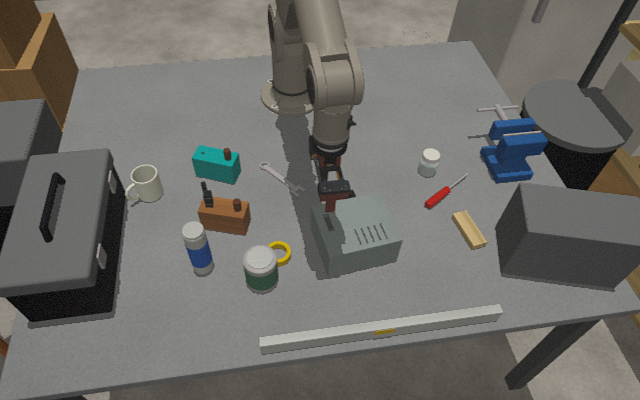

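View pics/side0.png

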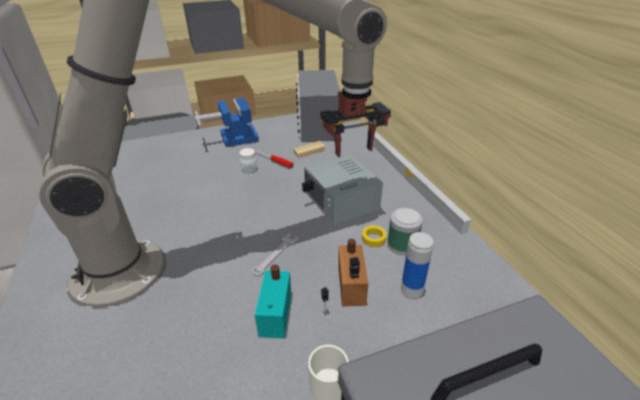

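View pics/wrist0.png

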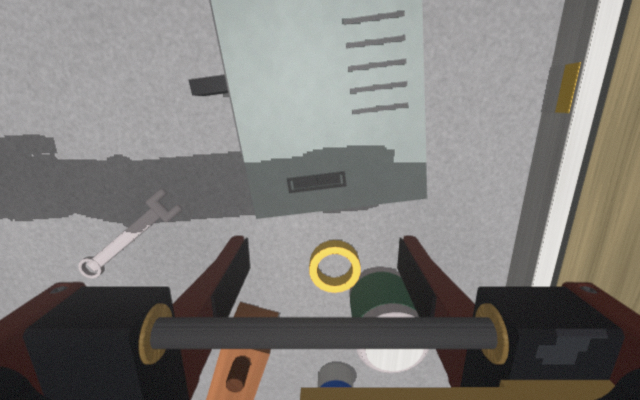

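The stand-shaped objects are brown at scene (224,216) and side (354,272), and teal at scene (216,162) and side (273,302). Brown matches "wooden". The pin-like objects are at scene (208,199) in the brown stand, and a slim one at (204,185). I'll enlarge both before reaching.

Run:
```python
import cv2, numpy as np
a=cv2.imread("pics/scene0.png")[135:245,170:270]; b=cv2.imread("pics/side0.png")[225:345,240:390]
a=cv2.resize(a,(436,480),interpolation=cv2.INTER_CUBIC)[:, :360]; b=cv2.resize(b,None,fx=2.9,fy=4,interpolation=cv2.INTER_CUBIC)
cv2.imwrite("pics/crop0.png",np.hstack([a,b]))
```

```text
(no output)
```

View pics/crop0.png

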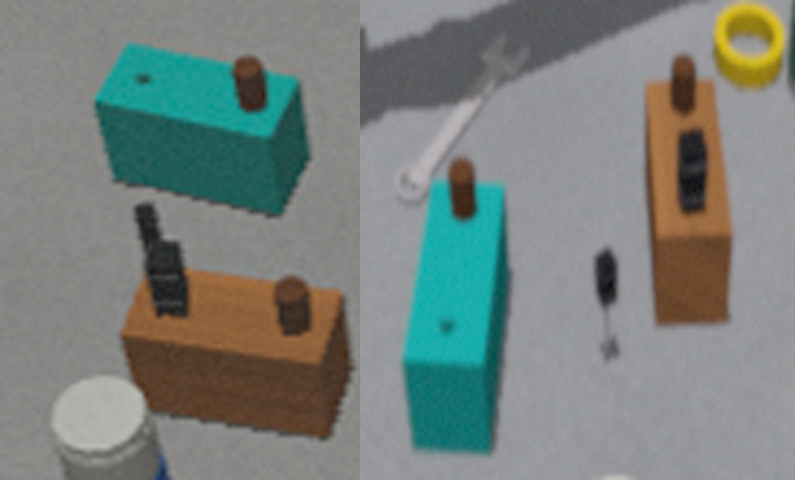

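```bash
cat > h.py <<'E'
import numpy as np, cv2
def cloud(im,d,intrinsics,R,t):
    K=intrinsics; v,u=np.mgrid[0:d.shape[0],0:d.shape[1]]
    z=d.astype(float); P=np.stack([(u-K[0,2])/K[0,0]*z,(v-K[1,2])/K[1,1]*z,z],-1)
    W=(P-t)@R; W[d<=0]=np.nan
    return W
def load(n):
    f=np.load(f"{n}.npz"); return f["im"],cloud(**{k:f[k] for k in f.files})
def rect(W,mask):
    p=W[mask][:,:2].astype(np.float32); r=cv2.minAreaRect(p); return r
E
python3 - <<'E'
from h import *
for n in ["scene0","side0","wrist0"]:
    im,W=load(n); hsv=cv2.cvtColor(im,cv2.COLOR_RGB2HSV); x,y,z=W[...,0],W[...,1],W[...,2]
    print(n,"table z",np.nanmedian(z[(x>450)&(x<900)&(abs(y)<300)&(z<20)]))
    br=(hsv[...,0]>5)&(hsv[...,0]<18)&(hsv[...,1]>110)&(x>400)&(x<900)&(y<0)&(y>-400)
    m=br&(abs(z-80)<6); print(" stand top",m.sum(), m.sum()>5 and rect(W,m), np.nanmedian(z[m]))
    m=br&(z>90)&(z<125); print(" stub",m.sum(),np.nanmedian(W[m],0), np.nanmax(z[m]) if m.any() else 0)
    s=m=(im.max(2)<60)&(z>83)&(z<140)&(x>400)&(x<900)&(y<0)&(y>-400)
    print(" pinhandle",m.sum(),np.nanmedian(W[m],0), [np.nanpercentile(W[m],q,axis=0).round(0) for q in(5,95)] if m.any() else 0)
    m=(abs(z-100)<5)&(x>550)&(x<950)&(y>-100)&(y<300)
    print(" case top",m.sum(),rect(W,m),np.nanmedian(z[m]))
E
```

```text
scene0 table z -0.7531029363067596
 stand top 647 ((560.85888671875, -264.46588134765625), (131.8432159423828, 62.151885986328125), 71.59046936035156) 79.90932994820844
 stub 51 [ 575.89194293 -225.04777586  113.12002738] 117.87112783542968
 pinhandle 132 [ 554.72699323 -298.59676911  109.52829821] [array([ 538., -310.,   86.]), array([ 583., -220.,  132.])]
 case top 3731 ((679.1311645507812, 85.24057006835938), (175.28054809570312, 202.40809631347656), 7.5905938148498535) 99.93162216692154
side0 table z -0.5480447284274153
 stand top 723 ((555.89453125, -269.06390380859375), (130.12030029296875, 58.788089752197266), 71.29427337646484) 79.43435835506169
 stub 98 [ 566.11650869 -235.48766803  105.8666108 ] 124.33492911657214
 pinhandle 148 [ 541.1431666  -312.8162829   115.16366974] [array([ 533., -315.,   89.]), array([ 550., -300.,  130.])]
 case top 1935 ((677.36767578125, 81.88143920898438), (174.052001953125, 206.2206268310547), 6.585255146026611) 99.29368679079708
wrist0 table z -0.10253467990514759
 stand top 1847 ((564.5348510742188, -249.9977264404297), (102.52308654785156, 58.390968322753906), 71.6014175415039) 79.80936217322973
 stub 445 [ 574.89355208 -218.44473612  111.93200773] 116.05490363877408
 pinhandle 336 [ 576.79387337 -215.18357321   99.54122559] [array([ 568., -221.,   86.]), array([ 583., -213.,  112.])]
 case top 39613 ((681.0501708984375, 80.54975891113281), (170.78518676757812, 191.1323699951172), 7.174384117126465) 99.9267480439651
```

Run:
```python
from h import *
from bench import *
print(read_orientation().round(3) if hasattr(read_orientation(),'round') else read_orientation())
im,W=load("wrist0")
# slot region colours
g=cv2.cvtColor(im,cv2.COLOR_RGB2GRAY); print(W[182,316], W[182,300],g[170:194:2,300:334:4])
im,W=load("scene0")
for n,(u,v) in dict(spray=(194,230),paint=(260,255),mug=(146,172),slim=(205,187)).items(): print(n,W[v,u].round(0))
a=np.deg2rad(-18.5); X=np.array([np.cos(a),np.sin(a),0]); 
O=np.column_stack([np.cross(X,[0,0,-1]),X,[0,0,-1]]); O2=np.column_stack([-np.cross(X,[0,0,-1]),-X,[0,0,-1]])
print(O.round(2).tolist(), solve_ik([545,-305,250],O), solve_ik([545,-305,250],O2))
```

```text
[[-0.  1.  0.]
 [ 1.  0.  0.]
 [ 0.  0. -1.]]
[668.52477403   7.65974294  80.17030567] [6.49744394e+02 9.25709787e-02 4.99269404e+01] [[107 105 106 104 106 105 108 105 105]
 [103 104 103 101 107 106 104  97  86]
 [106 102 103  93  89  79  71  68  68]
 [ 88  79  73  71  66  69  69  67  66]
 [ 68  68  69  69  62  67  69  68  68]
 [ 71  70  67  66  62  70  67  64  68]
 [ 68  69  69  69  69  66  67  69  67]
 [ 70  65  67  67  73  69  73  77  78]
 [ 67  66  75  79  72  73  70  68  67]
 [ 73  77  73  68  70  68  76  85  96]
 [ 66  72  77  85  97  99 104 102 107]
 [ 95 102 105 103 103 105 105 104 105]]
spray [ 697. -328.  170.]
paint [ 750. -176.  107.]
mug [ 372. -491.   52.]
slim [ 472. -314.   69.]
[[0.32, 0.95, 0.0], [0.95, -0.32, 0.0], [0.0, 0.0, -1.0]] [ 0.27569015  0.35657323  0.17779411  1.63884805 -0.06762103  1.15218812
  0.14715012] [-0.39011477  0.67332018  1.27775702  1.67960552 -0.66741002  1.30367082
 -2.44705268]
```

Run:
```python
from h import *
im,W=load("wrist0")
m=np.zeros(im.shape[:2],bool); m[165:200,280:355]=1; m&=(W[...,2]<97)
print(m.sum()); 
for r in range(172,193,2): print(r,[(int(W[r,c,2]) if W[r,c,2]<97 else '..') for c in range(284,352,4)])
p=W[m]; 
# slot outline dark: project dark pixel rays at z=100
f=np.load("wrist0.npz"); g=cv2.cvtColor(im,cv2.COLOR_RGB2GRAY)
k=(g<85); k[:165]=0;k[200:]=0;k[:,:280]=0;k[:,355:]=0
v,u=np.where(k); K=f["intrinsics"]; C=-f["R"].T@f["t"]; d=np.stack([(u-K[0,2])/K[0,0],(v-K[1,2])/K[1,1],np.ones(len(u))],1)@f["R"]
q=C+d*((100-C[2])/d[:,2])[:,None]; print(cv2.minAreaRect(q[:,:2].astype(np.float32)), q.mean(0))
from bench import *
a=np.deg2rad(-18.5); X=np.array([np.cos(a),np.sin(a),0]); O=np.column_stack([np.cross(X,[0,0,-1]),X,[0,0,-1]])
grip(0.65)
move_pose([545,-305,250],O)
print(read_time(),read_position(),read_width())
im,d=camera("wrist"); m=camera_model("wrist"); np.savez("wrist1.npz",im=im,d=d,**m); cv2.imwrite("pics/wrist1.png",im[:,:,::-1])
```

```text
387
172 ['..', '..', '..', '..', '..', '..', '..', '..', '..', '..', '..', '..', '..', '..', '..', '..', '..']
174 ['..', '..', '..', '..', '..', '..', '..', '..', '..', '..', '..', '..', '..', '..', '..', '..', '..']
176 ['..', '..', '..', '..', '..', '..', '..', '..', '..', '..', '..', 50, 50, 49, '..', '..', '..']
178 ['..', '..', '..', '..', '..', '..', '..', 80, 81, 49, 50, 50, 49, 50, 50, '..', '..']
180 ['..', '..', '..', 49, 50, 48, 48, 80, 80, 50, 49, 50, 49, 51, 51, '..', '..']
182 ['..', '..', '..', 51, 49, 49, 51, 79, 80, 48, 49, 49, 49, 49, 49, '..', '..']
184 ['..', '..', '..', 49, 50, 50, 50, 79, 48, 50, 50, '..', '..', '..', '..', '..', '..']
186 ['..', '..', '..', 50, 48, 49, '..', 96, '..', '..', '..', '..', '..', '..', '..', '..', '..']
188 ['..', '..', '..', 96, '..', '..', '..', '..', '..', '..', '..', '..', '..', '..', '..', '..', '..']
190 ['..', '..', '..', '..', '..', '..', '..', '..', '..', '..', '..', '..', '..', '..', '..', '..', '..']
192 ['..', '..', '..', '..', '..', '..', '..', '..', '..', '..', '..', '..', '..', '..', '..', '..', '..']
((669.2193603515625, 12.720467567443848), (56.09788513183594, 15.178067207336426), 7.259507656097412) [669.22498082  12.82676634 100.        ]
2.8333 [ 546.25402122 -302.7555393   249.64437697] 0.6505947537916985
```

View pics/wrist1.png

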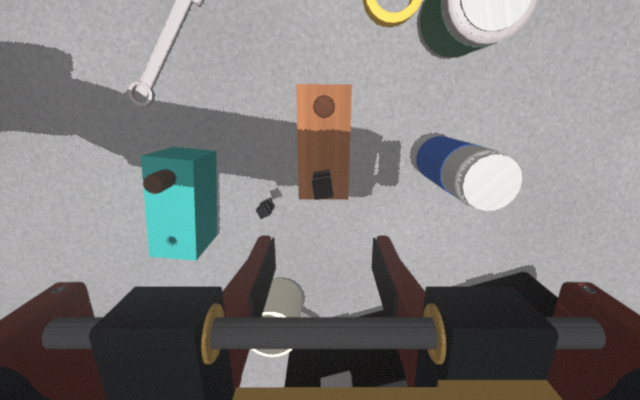

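Run:
```python
from h import *
from bench import *
print(read_time(),read_position(),read_dq())
im,W=load("wrist1"); x,y,z=W[...,0],W[...,1],W[...,2]
m=np.zeros(im.shape[:2],bool); m[160:205,300:345]=1
t=m&(abs(z-130)<5); print(t.sum(),np.nanmedian(W[t],0),rect(W,t))
t=m&(z>84)&(z<136); print(t.sum(),rect(W,t), np.nanpercentile(z[t],[1,50,99]))
b=np.zeros_like(m); b[80:202,295:355]=1; t=b&(abs(z-80)<4); print("top",rect(W,t))
s=np.zeros_like(m); s[90:125,305:345]=1; t=s&(z>110)&(z<120); print("stub",W[t].mean(0),rect(W,t))
s=np.zeros_like(m); s[190:220,250:285]=1; t=s&(z>10); print("slim",np.nanpercentile(W[t],[5,95],axis=0))
cv2.imwrite("pics/w1c.png",cv2.resize(im[150:215,250:360,::-1],None,fx=7,fy=7,interpolation=cv2.INTER_CUBIC))
im,W=load("wrist0"); z=W[...,2]; m=np.zeros(im.shape[:2],bool); m[174:186,285:350]=1; m&=(abs(z-80)<5); print("pad",m.sum(),W[m].mean(0),W[m].min(0),W[m].max(0))
```

```text
2.8833 [ 546.32628895 -302.61933037  249.54406235] [-4.54846502e-03  5.69065027e-05  2.66526354e-03  9.31389607e-04
  9.31039429e-04  1.72344168e-03 -4.38820598e-04]
380 [ 547.00566788 -300.30141761  129.6777983 ] ((546.765625, -301.0526428222656), (20.090883255004883, 19.932188034057617), 81.39971160888672)
539 ((546.900390625, -300.954833984375), (20.328590393066406, 20.36634063720703), 80.3001708984375) [ 86.38587096 129.2656372  131.20265235]
top ((560.2587280273438, -264.216796875), (128.99647521972656, 60.16899490356445), 71.50119018554688)
stub [ 573.48509108 -224.3676686   114.47851932] ((573.4406127929688, -224.3743438720703), (20.774913787841797, 20.088909149169922), 26.458438873291016)
slim [[ 459.11594549 -323.36499407   47.90483506]
 [ 472.33358241 -310.99793689   81.99281046]]
pad 50 [664.92870835   9.12469939  80.38966297] [661.31535797   5.41579463  78.79271295] [668.58776806  12.31272199  82.02763722]
```

View pics/w1c.png

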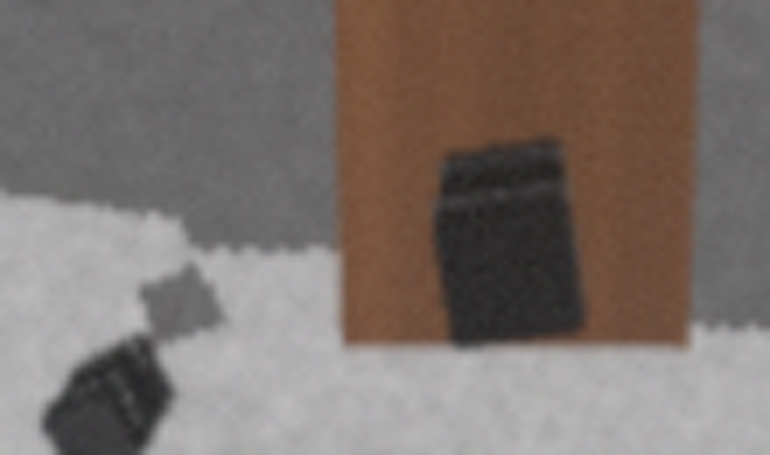

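The enlarged crop shows the large pin's square handle on the brown stand, with its top near pixel (322,187). The slim pin is at (265,207) on the bench. Brown is the stand described and the larger pin is in it, so I'll grasp that one.

```bash
cat >> h.py <<'E'
from bench import *
def ori(deg):
    a=np.deg2rad(deg); X=np.array([np.cos(a),np.sin(a),0]); return np.column_stack([np.cross(X,[0,0,-1]),X,[0,0,-1.]])
def go(p,feed=150,att=None,n=2,tol=0.5):
    p=np.array(p,float); c=p.copy()
    move_linear(c,feed=feed,attitude=att)
    for i in range(n):
        e=p-read_position()
        if np.abs(e).max()<tol: break
        c=c+e; move_linear(c,feed=30)
    return c
def st(s=""): print(s,"t",round(read_time(),2),"p",np.round(read_position(),2),"F",np.round(read_contact_force(),2),"w",round(read_width(),3))
E
python3 - <<'E'
from h import *
O=ori(-9.2)
go([546.8,-301,160],150,O); st()
c=go([546.8,-301,109],80,n=1); st(); print(c)
grip(0); st()
hold(0.2); st()
E
```

```text
t 3.88 p [ 546.54 -301.16  160.18] F [-1.18 -0.03  0.1 ] w 0.65
 t 4.66 p [ 546.98 -301.17  109.12] F [-0.04 -1.04 -0.88] w 0.652
[ 546.8 -301.   109. ]
 t 5.35 p [ 546.83 -301.02  109.1 ] F [0.62 0.08 1.21] w 0.215
 t 5.55 p [ 546.83 -301.01  109.11] F [-0.11  0.65  1.14] w 0.218
```

Run:
```python
from h import *
move_linear([546.8,-301,150],feed=80); st()
move_linear([546.8,-301,225],feed=150)
go([667,11.5,220],200,ori(7.2)); st()
im,d=camera("wrist"); m=camera_model("wrist"); np.savez("wrist2.npz",im=im,d=d,**m); cv2.imwrite("pics/wrist2.png",im[:,:,::-1])
im,d=camera("side"); cv2.imwrite("pics/side2.png",cv2.resize(im[100:260,220:460,::-1],None,fx=3,fy=3,interpolation=cv2.INTER_CUBIC))
```

```text
t 6.22 p [ 546.64 -300.92  150.06] F [-0.18  0.23 -0.18] w 0.214
 t 9.19 p [667.04  11.52 219.94] F [-0.55  0.43 -0.1 ] w 0.218
```

View pics/wrist2.png

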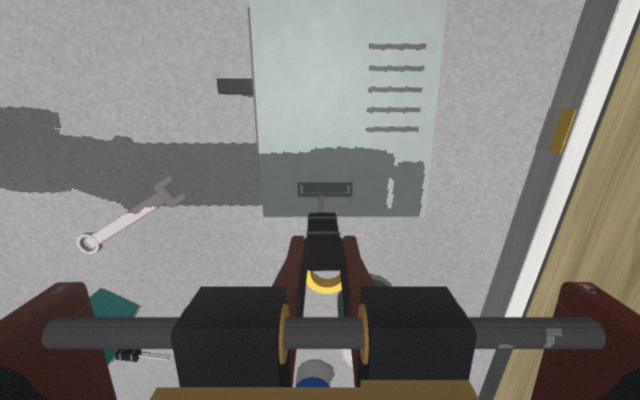

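View pics/side2.png

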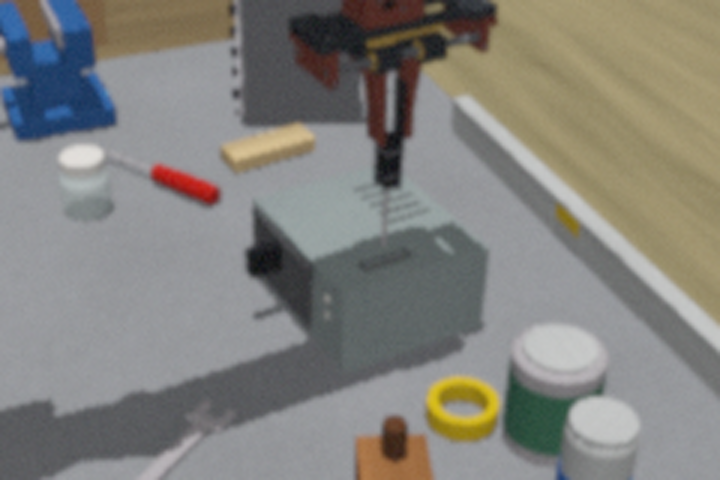

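Run:
```python
from h import *
im,W=load("wrist2"); f=np.load("wrist2.npz"); K,R,t=f["intrinsics"],f["R"],f["t"]
cv2.imwrite("pics/w2c.png",cv2.resize(im[172:232,280:370,::-1],None,fx=8,fy=8,interpolation=cv2.INTER_CUBIC))
z=W[...,2]
for r in range(180,216,2): print(r,[int(v) if v==v else -1 for v in z[r,294:356:3]])
m=np.zeros(z.shape,bool); m[188:214,312:330]=1; m&=(z>105)&(z<160)
for r in range(188,214,3):
    if m[r].any(): print(r,np.where(m[r])[0][[0,-1]],W[r][m[r]].mean(0).round(1))
C=-R.T@t
def px(X): q=K@(R@X+t); return q[:2]/q[2]
p=read_position(); print("predicted tip px",px(p-[0,0,99]), "axis", px(p-[0,0,60]))
g=cv2.cvtColor(im,cv2.COLOR_RGB2GRAY); print(g[180:200,296:356:4])
```

```text
180 [100, 100, 99, 100, 101, 99, 98, 100, 100, 99, 99, 99, 100, 99, 100, 99, 99, 102, 99, 99, 99]
182 [99, 99, 100, 101, 100, 101, 100, 101, 100, 101, 100, 100, 100, 99, 100, 101, 101, 101, 100, 100, 99]
184 [100, 99, 101, 102, 100, 100, 99, 100, 100, 101, 101, 100, 102, 101, 100, 100, 100, 102, 101, 100, 100]
186 [100, 100, 102, 49, 49, 51, 50, 49, 80, 80, 49, 48, 49, 50, 48, 50, 50, 49, 101, 101, 100]
188 [99, 99, 101, 50, 49, 49, 48, 49, 80, 80, 49, 49, 50, 49, 51, 48, 49, 49, 99, 102, 100]
190 [100, 99, 102, 50, 51, 49, 49, 50, 80, 81, 50, 48, 50, 49, 50, 49, 50, 49, 100, 100, 99]
192 [101, 99, 101, 96, 96, 96, 97, 95, 96, 95, 98, 95, 97, 97, 96, 97, 97, 97, 99, 101, 99]
194 [100, 99, 100, 101, 101, 100, 100, 101, 100, 100, 99, 100, 100, 101, 101, 100, 101, 102, 101, 99, 98]
196 [100, 100, 100, 99, 100, 100, 99, 99, 100, 127, 99, 98, 100, 100, 100, 99, 100, 99, 100, 99, 99]
198 [100, 99, 99, 100, 100, 100, 99, 99, 125, 133, 101, 98, 100, 100, 100, 98, 99, 100, 100, 99, 101]
200 [100, 100, 100, 100, 100, 99, 99, 100, 131, 139, 98, 100, 99, 98, 98, 100, 99, 100, 99, 99, 98]
202 [10
[... 1489 characters left out ...]
9  86]
 [ 99  87  66  65  67  68  67  67  64  66  68  68  67 100  86]
 [101  85  67  64  65  65  67  63  65  68  65  66  67  99  85]
 [100  84  65  66  66  69  67  66  68  68  68  68  66 100  84]
 [100  78  76  74  73  74  69  72  70  71  74  76  74  97  87]
 [103  75  70  72  70  73  73  73  73  72  74  70  72  80  89]
 [108  67  67  69  71  68  72  67  68  66  68  68  67  68  91]
 [106  70  67  63  67  65  90  67  68  68  67  70  68  69  91]
 [103  87  81  77  76  78  91  81  79  80  82  81  78  82  94]
 [106  98  99  97  94  95  91  96  95  97  98  97 100  98 102]
 [103 104 105 104 104 106  93 102 103 105 104 103 102 101 104]
 [104 106 105 106 107 107  93 102 105 103 105 104 104 104 102]]
```

View pics/w2c.png

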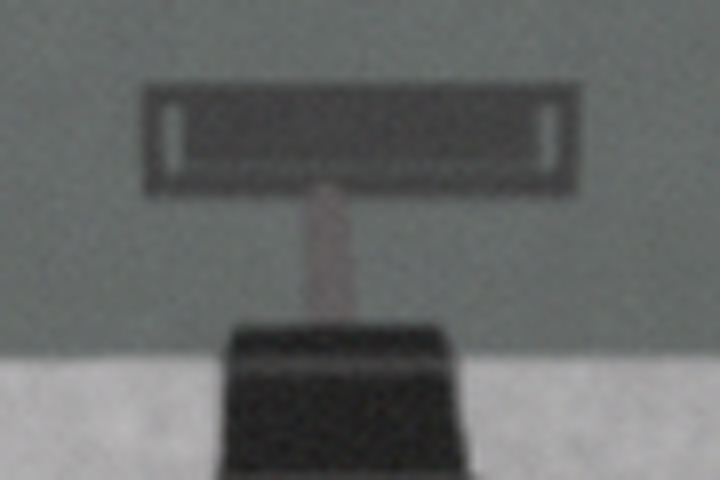

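Run:
```python
from h import *
im,W=load("wrist2"); f=np.load("wrist2.npz"); K,R,t=f["intrinsics"],f["R"],f["t"]; C=-R.T@t
z=W[...,2]
def ray(u,v,zz):
    d=R.T@np.array([(u-K[0,2])/K[0,0],(v-K[1,2])/K[1,1],1]); return C+d*(zz-C[2])/d[2]
g=cv2.cvtColor(im,cv2.COLOR_RGB2GRAY).astype(float)
# hole extents from depth
h=np.zeros(z.shape,bool); h[180:198,290:360]=1; h&=(z<97.5)
v,u=np.where(h); print("hole rows",v.min(),v.max(),"cols",u.min(),u.max())
for zz in(100,): print("slot c (rim)",ray(325.3,189.3,100),"hole corners",ray(u.min()-.5,189,100),ray(u.max()+.5,189,100),ray(325,v.min()-.5,100),ray(325,v.max()+.5,100))
ey=np.array([-np.sin(np.deg2rad(7.2)),np.cos(np.deg2rad(7.2)),0]); ex=np.array([ey[1],-ey[0],0])
tipz=read_position()[2]-99
T=ray(320.9,194.6,tipz)-2.5*ey; print("tip",T,tipz)
S=ray(325.3,189.3,100); d=T-S; print("tip in slot frame",d@ex,d@ey)
# case top rectangle
m=(abs(z-100)<4); r=rect(W,m); print(r)
m=h&(abs(z-80)<5)
print("pad cols",np.where(m)[1].min(),np.where(m)[1].max()); u0,u1=np.where(m)[1].min()-.5,np.where(m)[1].max()+.5
for q in(u0,u1): print((ray(q,188,80)-S)@ex)
print("shutting gap", [ (W[188,c]-S)[:2]@ex[:2] for c in (318,320,322)])
```

```text
hole rows 185 192 cols 303 347
slot c (rim) [670.01487036  12.75814435 100.        ] hole corners [646.82835356  10.15717161 100.        ] [692.51522524  15.91416775 100.        ] [669.0662075   17.74706545 100.        ] [670.14306823   9.3405353  100.        ]
tip [665.92510257  10.24014026 120.91770681] 120.91770680874413
tip in slot frame -4.373108343040533 -1.9855650502480657
((693.3648681640625, -16.882339477539062), (170.78768920898438, 402.11981201171875), 7.201732158660889)
pad cols 317 323
-9.433610996746662
-1.802668789846161
shutting gap [np.float64(-7.796056611739725), np.float64(-5.608381011913131), np.float64(-3.4387314748016236)]
```

Run:
```python
from h import *
go([665.6,13.35,202.5],60); st()
im,d=camera("wrist"); m=camera_model("wrist"); np.savez("wrist3.npz",im=im,d=d,**m)
cv2.imwrite("pics/w3c.png",cv2.resize(im[172:232,280:370,::-1],None,fx=8,fy=8,interpolation=cv2.INTER_CUBIC))
W=cloud(im,d,**m); z=W[...,2]
for r in range(170,216,1): print(r,[int(v) if v==v else -1 for v in z[r,310:332:1]])
```

```text
t 10.23 p [665.2   13.45 202.07] F [-0.29  0.22 -0.71] w 0.216
170 [100, 100, 99, 99, 100, 99, 100, 99, 99, 100, 100, 99, 100, 101, 99, 99, 99, 99, 99, 99, 100, 100]
171 [98, 99, 100, 100, 100, 100, 100, 100, 100, 99, 98, 99, 99, 99, 99, 100, 100, 99, 99, 98, 100, 99]
172 [98, 99, 98, 98, 99, 98, 98, 100, 99, 99, 100, 100, 100, 99, 100, 99, 99, 100, 101, 101, 100, 100]
173 [99, 100, 99, 100, 98, 99, 100, 99, 98, 100, 99, 100, 98, 99, 99, 100, 99, 99, 100, 100, 100, 100]
174 [99, 99, 100, 101, 99, 100, 99, 100, 100, 100, 99, 99, 99, 100, 98, 99, 100, 98, 100, 100, 100, 100]
175 [99, 98, 98, 99, 99, 100, 98, 99, 99, 98, 100, 100, 99, 100, 99, 98, 101, 99, 100, 100, 100, 100]
176 [100, 99, 100, 99, 99, 99, 98, 100, 100, 99, 99, 99, 99, 100, 99, 100, 100, 99, 100, 99, 99, 100]
177 [99, 99, 100, 101, 99, 100, 99, 100, 100, 101, 99, 99, 99, 100, 99, 99, 98, 99, 101, 100, 100, 99]
178 [100, 100, 100, 100, 98, 99, 100, 99, 100, 100, 100, 100, 99, 99, 99, 99, 99, 100, 100, 99, 99, 100]
179 [100, 99, 101, 100, 99, 100, 99, 99, 99, 99, 101, 99, 101, 100, 100, 99, 98, 99, 100, 100, 99, 100]
180 
[... 3085 characters left out ...]
100, 100, 100, 99, 98, 99]
210 [100, 100, 99, 98, 100, 99, 99, 100, 99, 145, 148, 149, 149, 148, 144, 100, 100, 99, 99, 100, 99, 99]
211 [100, 98, 100, 100, 99, 100, 99, 99, 100, 149, 151, 151, 151, 149, 147, 100, 100, 100, 99, 100, 99, 100]
212 [175, 174, 175, 173, 174, 173, 175, 175, 174, 175, 173, 175, 173, 175, 175, 175, 175, 174, 176, 176, 174, 174]
213 [176, 177, 177, 176, 179, 177, 176, 177, 176, 176, 177, 176, 177, 177, 176, 176, 176, 178, 178, 177, 177, 177]
214 [179, 178, 178, 178, 179, 178, 179, -1, 179, 179, 179, 178, 178, 179, 178, 178, 180, 179, 179, 178, 179, 179]
215 [182, 180, 181, 182, 181, 181, 180, 181, 181, 182, 180, 180, 181, 180, 180, 180, 180, 181, 180, 181, 180, 181]
```

View pics/w3c.png

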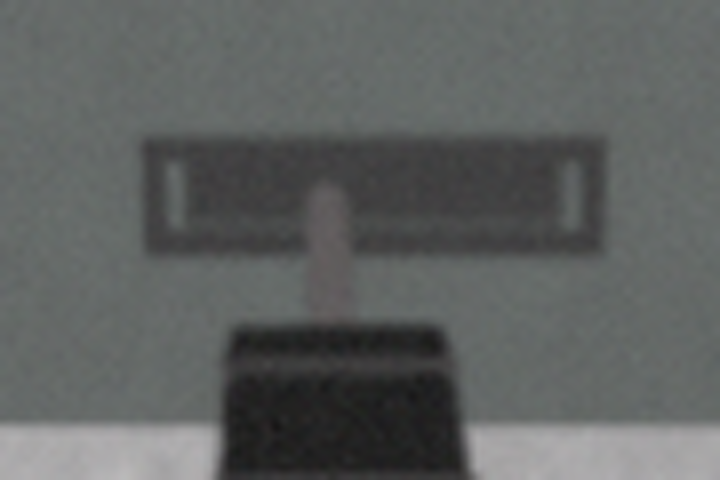

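```bash
cat >> h.py <<'E'
def down(x,y,z0,z1,step,fmax,feed=20,verbose=True):
    """step the TCP down; stop when upward force passes fmax (2 readings)"""
    z=z0; log=[]
    while z>z1+1e-6:
        z=max(z-step,z1); move_linear([x,y,z],feed=feed)
        f=read_contact_force(); log.append((round(z,1),round(float(f[2]),1)))
        if abs(f[2])>fmax or np.hypot(f[0],f[1])>fmax+3:
            hold(0.03); f=read_contact_force(); log.append((round(z,1),np.round(f,1).tolist()))
            if abs(f[2])>fmax or np.hypot(f[0],f[1])>fmax+3: break
    if verbose: print(log)
    return z,f
E
python3 - <<'E'
from h import *
x,y=665.15,13.9
go([x,y,202],30); st()
hold(0.05); print([np.round(read_contact_force(),1).tolist() for _ in range(3)])
z,f=down(x,y,202,196,0.5,3.5); st()
E
```

```text
t 10.53 p [665.15  13.99 202.02] F [-0.54  0.32 -0.28] w 0.216
[[1.1, 0.0, -0.3], [1.1, 0.0, -0.3], [1.1, 0.0, -0.3]]
[(201.5, -0.7), (201.0, -0.7), (200.5, -0.8), (200.0, -1.2), (199.5, -0.8), (199.0, -1.1), (198.5, -0.5), (198.0, 0.2), (197.5, 0.1), (197.0, 0.0), (196.5, -0.1), (196.0, -0.5)]
 t 13.58 p [665.13  13.89 195.97] F [-0.26  0.21 -0.5 ] w 0.217
```

Run:
```python
from h import *
x,y=665.15,13.9
z,f=down(x,y,196,183,1.5,3)
z,f=down(x,y,z,174,0.5,3); st()
```

```text
[(194.5, -0.2), (193.0, -0.1), (191.5, -0.7), (190.0, -1.1), (188.5, -0.1), (187.0, -0.2), (185.5, -0.3), (184.0, -0.5), (183, -0.9)]
[(182.5, -1.5), (182.0, -0.5), (181.5, -0.5), (181.0, 0.4), (180.5, -0.7), (180.0, -0.6), (179.5, -1.5), (179.0, 1.5), (178.5, 4.0), (178.5, [-0.3, 0.3, 4.0])]
 t 18.12 p [665.52  13.94 179.05] F [-0.26  0.31  4.03] w 0.217
```

Contact came at tip z ≈ 80, where the depth image put the pad. Next I'll press, stopping if the force passes 12 N.

Run:
```python
from h import *
x,y=665.15,13.9
z,f=down(x,y,178.5,172.5,0.5,11); st()
im,d=camera("wrist"); cv2.imwrite("pics/w4.png",im[:,:,::-1])
```

```text
[(178.0, 7.1), (177.5, 8.0), (177.0, 7.2), (176.5, 6.1), (176.0, 7.7), (175.5, 7.0), (175.0, 9.0), (174.5, 8.8), (174.0, 9.2), (173.5, 9.4), (173.0, 5.6), (172.5, 7.3)]
 t 21.12 p [665.77  13.97 173.4 ] F [-0.53 -0.03  7.31] w 0.22
```

View pics/w4.png

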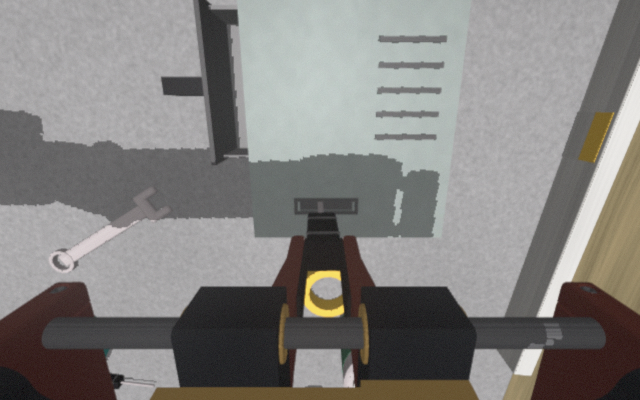

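The tray has sprung out: its front is now near column 215 and the handle at (180,86). I'll withdraw and take the pin back to the stand.

Run:
```python
from h import *
move_linear([665.15,13.9,205],feed=80)
move_linear([665.15,13.9,222],feed=150)
go([546.8,-301,195],220,ori(-9.2)); st()
im,d=camera("wrist"); m=camera_model("wrist"); np.savez("wrist5.npz",im=im,d=d,**m)
cv2.imwrite("pics/w5c.png",cv2.resize(im[130:240,260:380,::-1],None,fx=5,fy=5,interpolation=cv2.INTER_CUBIC))
W=cloud(im,d,**m); z=W[...,2]
for r in range(190,214,2): print(r,[int(v) if v==v else -1 for v in z[r,310:334:1]])
```

```text
t 24.18 p [ 546.73 -301.17  195.  ] F [ 0.52 -0.05 -0.95] w 0.21
190 [80, 79, 80, 173, 176, 175, 175, 175, 174, 174, 175, 175, 175, 176, 175, 175, 175, 177, 175, 174, 174, 174, 175, 174]
192 [80, 79, 79, 177, 178, 176, 176, 177, 176, 176, 176, 176, 176, 177, 177, 177, 176, 176, 176, 178, 177, 178, 177, 177]
194 [80, 79, 80, 179, 178, 179, 181, 178, 178, 179, 178, -1, 179, 178, 179, 180, 179, 178, 178, 178, 178, 179, 178, 178]
196 [80, 182, 181, 181, 180, 182, 181, 180, 180, 181, 180, 180, 180, 180, 181, 181, 182, 181, 182, 181, 180, 181, 180, 180]
198 [79, 182, 183, 183, 183, 183, 184, 183, 183, 183, 183, 184, 182, 183, 183, 183, 183, 184, 183, 184, 184, 184, 183, 183]
200 [80, 183, 184, 184, 184, 184, 185, 184, 184, 186, 185, 184, 185, 185, 184, 183, 185, 185, 184, 184, 184, 184, 184, 184]
202 [79, 183, 185, 186, 187, 187, 186, 186, 186, 186, 186, 185, 186, 187, 186, 186, 186, 186, 186, 186, 187, 187, 186, 187]
204 [80, 186, 188, 188, 188, 189, 189, 188, 189, 188, 189, 189, 188, 188, 189, 189, 189, 188, 189, 189, 189, 189, 187, 188]
206 [80, 190, 190, 190, 190, 191, 190, 190, 191, 189, 190, 189, 189, 191, 190, 191, 190, 191, 191, 190, 190, 190, 190, 191]
208 [79, 192, 193, 191, 191, 193, 192, 191, 191, 191, 192, 192, 192, 192, 192, 192, 192, 192, 191, 193, 192, 191, 192, 191]
210 [191, 194, 193, 193, 193, 193, 195, 194, 193, 194, 194, 194, 194, 194, 194, 194, 192, 194, 194, 193, 194, 193, 193, 194]
212 [194, 195, 194, 196, 196, 195, 196, 196, 195, 195, 195, 195, 196, 195, 196, 196, 196, 195, 195, 196, 196, 195, 195, 196]
```

View pics/w5c.png

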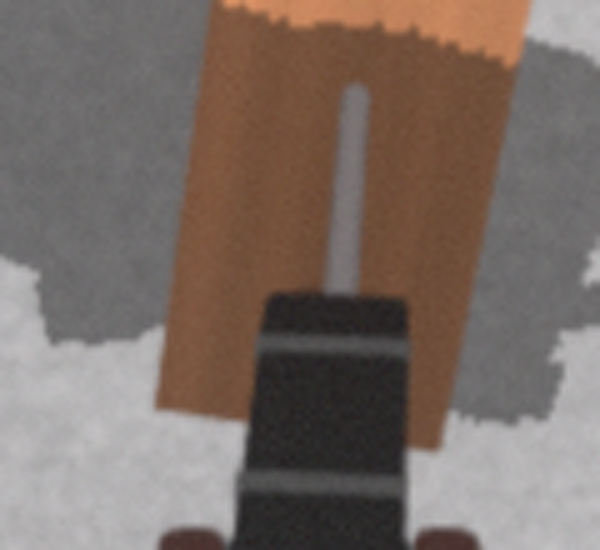

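The rod's lower end now shows at about pixel (331,147), so the pin has pivoted in the jaws. My descending line took the tip over the stub at about z 103, and the stub is 115 high. I'll measure the tilt.

Run:
```python
from h import *
f=np.load("wrist5.npz"); im=f["im"]; m={k:f[k] for k in("intrinsics","R","t")}; W=cloud(im,f["d"],**m); z=W[...,2]
k=np.zeros(z.shape,bool); k[140:188,318:340]=1; k&=(z>86)&(z<200)
P=[]
for r in range(146,188,2):
    c=np.where(k[r])[0]
    if len(c): 
        P.append(W[r,c].mean(0)); 
        if r%6==2: print(r,c[[0,-1]],P[-1].round(1))
P=np.array(P); c=P.mean(0); u,s,vt=np.linalg.svd(P-c); a=vt[0]*np.sign(vt[0][2]); print("axis up",a.round(3),"tilt deg",np.degrees(np.arccos(a[2])), "resid",s/np.sqrt(len(P)))
# handle front/top
O=read_orientation(); print("in tool:",(O.T@a).round(3), "tcp",read_position())
p=read_position(); print("TCP to line point in tool",(O.T@(c-p)).round(1)); print("lowest pt in tool",(O.T@(P[0]-p)).round(1))
```

```text
146 [331 331] [ 562.  -254.5  103.4]
152 [328 333] [ 560.8 -258.1  113.5]
158 [328 333] [ 560.  -261.7  122.3]
164 [327 332] [ 558.5 -265.   130.8]
170 [327 332] [ 557.8 -268.3  138.5]
176 [326 331] [ 556.4 -271.2  146. ]
182 [325 331] [ 555.5 -274.1  153.2]
axis up [-0.12  -0.365  0.923] tilt deg 22.565552245247993 resid [17.78397275  0.17039104  0.1385041 ]
in tool: [-0.379 -0.06  -0.923] tcp [ 546.66106716 -301.28343993  194.98596719]
TCP to line point in tool [36.9  5.9 62.6]
lowest pt in tool [48.7  7.7 91.6]
```

The pin tilts about 22° about the jaw axis, towards the stub. I'll lean the gripper to stand the pin upright and position it by its tip.

```bash
cat > tilt.py <<'E'
from h import *
from scipy.spatial.transform import Rotation as Rn
def rod(im,d,m,box,zlo,zhi):
    W=cloud(im,d,**m); z=W[...,2]; r0,r1,c0,c1=box; C=-m["R"].T@m["t"]
    P=[];
    for r in range(r0,r1):
        c=np.where((z[r,c0:c1]>zlo)&(z[r,c0:c1]<zhi))[0]+c0
        if len(c)>=4: P.append(W[r,c].mean(0))
    P=np.array(P); c=P.mean(0); vt=np.linalg.svd(P-c)[2]; a=vt[0]*np.sign(vt[0][2])
    n=C-c; n-=a*(n@a); n/=np.linalg.norm(n)
    s=(P-c)@a
    return c-2.0*n, a, c-2.0*n+a*s.min(), len(P)
E
python3 - <<'E'
from tilt import *
f=np.load("wrist5.npz"); m={k:f[k] for k in("intrinsics","R","t")}
c,a,tip,n=rod(f["im"],f["d"],m,(140,188,318,340),86,200); print(c,a,tip,n)
O=read_orientation(); p=read_position()
tip=tip-a*1.5
tt=O.T@(tip-p); at=O.T@a; print("tip tool",tt,"axis tool",at,"grip tool",tt+95*at)
q=Rn.align_vectors([[0,0,1]],[a])[0].as_matrix(); O2=q@O; print(O2.round(3))
H=np.array([547.5,-302.1,0]); 
for tz in (108,88,5): 
    T=H+[0,0,tz]; P=T-O2@tt; print(tz,P,solve_ik(P,O2))
np.savez("tilt.npz",tt=tt,at=at,O2=O2)
E
```

```text
[ 557.7899868  -268.14161358  133.02991405] [-0.11922395 -0.36534502  0.92320565] [ 561.46106239 -256.89211892  104.60309454] 41
tip tool [46.75234106  7.61005617 91.76885354] axis tool [-0.37967287 -0.05934901 -0.92321515] grip tool [10.68341852  1.97190055  4.06341455]
[[ 0.136  0.983 -0.119]
 [ 0.915 -0.171 -0.365]
 [-0.38  -0.059 -0.923]]
108 [ 544.59059452 -310.0542816   210.92464036] [ 0.00514631  0.40142003  0.25236297  1.74294884  0.33941519  1.06494813
 -0.09473271]
88 [ 544.59059452 -310.0542816   190.92464036] [ 0.00428405  0.42281043  0.25443999  1.76217212  0.34048658  1.02661844
 -0.10758431]
5 [ 544.59059452 -310.0542816   107.92464036] [-0.00395814  0.52638015  0.26946312  1.82585005  0.34196603  0.86846922
 -0.1580756 ]
```

Run:
```python
from tilt import *
g=np.load("tilt.npz"); tt,O2=g["tt"],g["O2"]; H=np.array([547.5,-302.1,0])
go(H+[0,0,108]-O2@tt,80,O2); st()
im,d=camera("wrist"); m=camera_model("wrist"); np.savez("wrist6.npz",im=im,d=d,**m); cv2.imwrite("pics/w6.png",im[:,:,::-1])
im,d=camera("side"); cv2.imwrite("pics/side6.png",cv2.resize(im[180:320,280:440,::-1],None,fx=4,fy=4,interpolation=cv2.INTER_CUBIC))
```

```text
t 24.77 p [ 544.54 -309.8   210.73] F [-0.77  0.56 -0.39] w 0.208
```

View pics/w6.png

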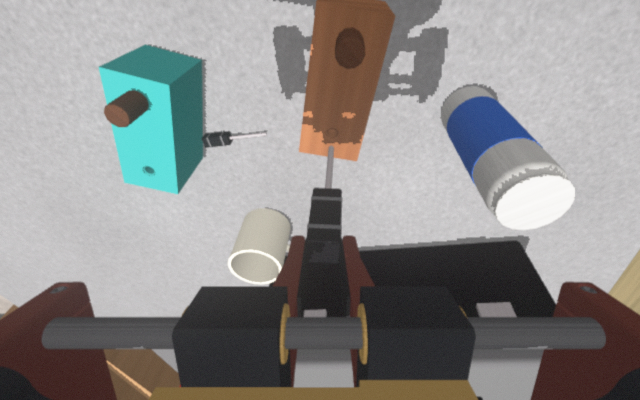

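View pics/side6.png

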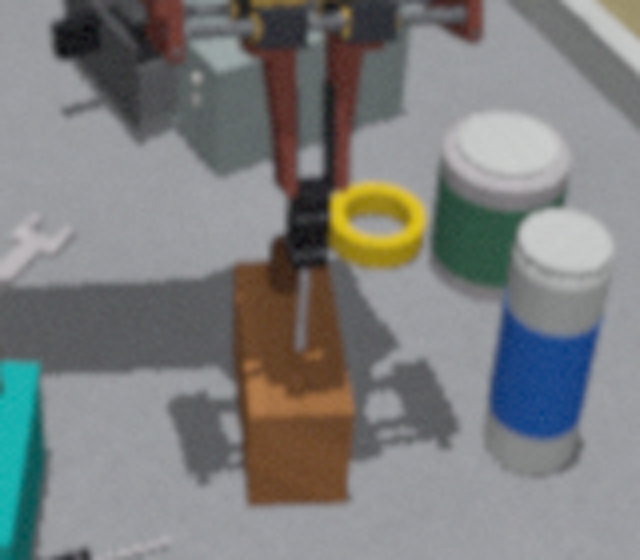

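Run:
```python
from tilt import *
f=np.load("wrist6.npz"); im=f["im"]; m={k:f[k] for k in("intrinsics","R","t")}; K,R,t=[m[k] for k in("intrinsics","R","t")]
cv2.imwrite("pics/w6c.png",cv2.resize(im[115:195,290:380,::-1],None,fx=8,fy=8,interpolation=cv2.INTER_CUBIC))
c,a,tip,n=rod(im,f["d"],m,(140,186,318,342),92,200); print("axis",a.round(3),"tip",tip.round(1),n, "axis at z",c.round(1))
def px(X): q=K@(R@X+t); return (q[:2]/q[2]).round(1)
H=np.array([547.5,-302.1,80]); print("hole px pred",px(H),"at 98",px(H+[0,0,18]))
W=cloud(im,f["d"],**m); z=W[...,2]
b=np.zeros(z.shape,bool); b[0:165,290:395]=1; k=b&(abs(z-80)<3); print("top",rect(W,k)); k=b&(z>112)&(z<120)
print("stub",W[k].mean(0), rect(W,k))
```

```text
axis [-0.003 -0.011  1.   ] tip [ 547.1 -302.   110.6] 40 axis at z [ 547.1 -302.3  140.1]
hole px pred [332.6 132. ] at 98 [331.9 141.2]
top ((559.4228515625, -266.38470458984375), (130.86170959472656, 60.25848388671875), 71.36353302001953)
stub [ 571.99046924 -228.03643458  114.84551411] ((565.0262451171875, -259.4733581542969), (90.1924819946289, 20.835567474365234), 77.15953826904297)
```

View pics/w6c.png

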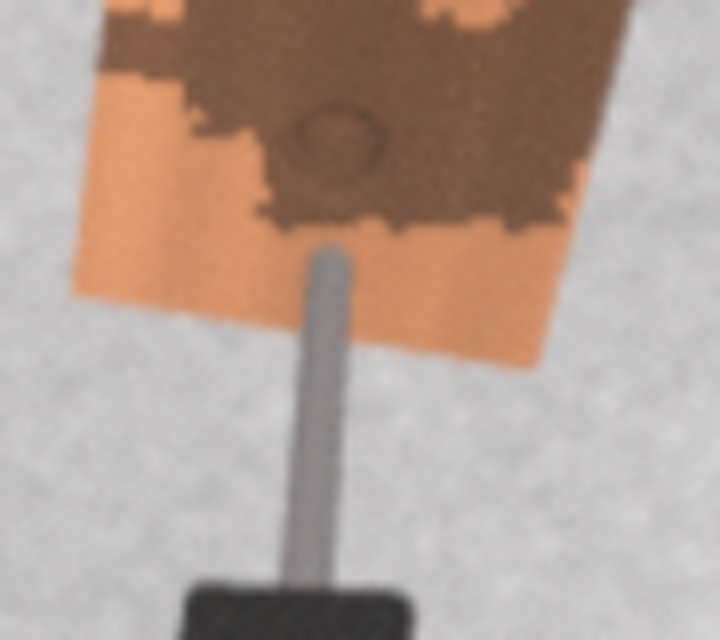

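Run:
```python
from tilt import *
g=np.load("tilt.npz"); tt,O2=g["tt"],g["O2"]; H=np.array([546.9,-302.8,0])
P=H-O2@tt
go(P+[0,0,86],60); st()
hold(0.05); z=P[2]+86
z,f=down(P[0],P[1],z,P[2]+74,1.5,4,feed=30)
st(); print(z-P[2])
im,d=camera("wrist"); m=camera_model("wrist"); np.savez("wrist7.npz",im=im,d=d,**m); cv2.imwrite("pics/w7c.png",cv2.resize(im[100:200,280:390,::-1],None,fx=6,fy=6,interpolation=cv2.INTER_CUBIC))
```

```text
t 25.38 p [ 543.7  -310.84  188.48] F [-0.36  0.6  -0.47] w 0.213
[(np.float64(187.4), -1.2), (np.float64(185.9), -0.8), (np.float64(184.4), -0.4), (np.float64(182.9), 0.0), (np.float64(181.4), -0.0), (np.float64(179.9), -0.9), (np.float64(178.4), -0.5), (np.float64(176.9), -0.3)]
 t 27.43 p [ 543.91 -310.71  176.79] F [ 0.46  0.05 -0.34] w 0.21
74.0
```

View pics/w7c.png

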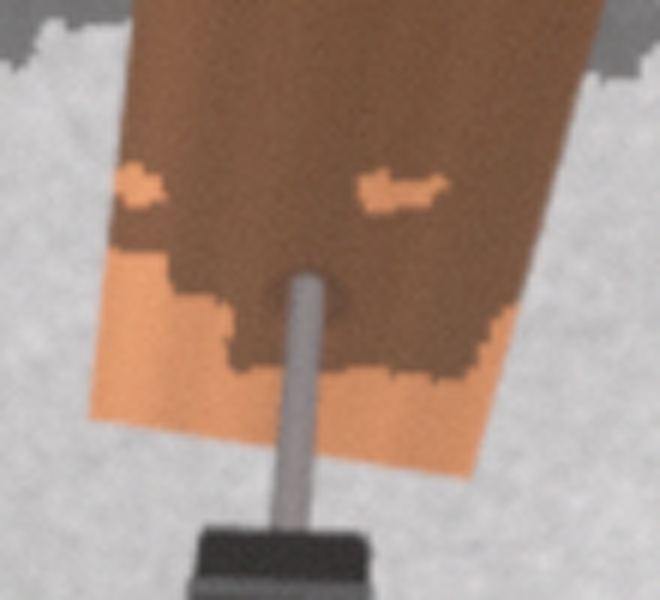

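The rod's end is inside the hole mouth, at crop (307,290). I'll carry on down until it seats.

Run:
```python
from tilt import *
g=np.load("tilt.npz"); tt,O2=g["tt"],g["O2"]; H=np.array([546.9,-302.8,0])
P=H-O2@tt
z,f=down(P[0],P[1],P[2]+74,P[2]+14,5,5,feed=40); st()
if z<=P[2]+14.1: z,f=down(P[0],P[1],z,P[2]+5,0.7,5,feed=20)
st(); print(z-P[2])
im,d=camera("side"); cv2.imwrite("pics/side8.png",cv2.resize(im[200:340,280:440,::-1],None,fx=4,fy=4,interpolation=cv2.INTER_CUBIC))
```

```text
[(np.float64(171.9), 0.1), (np.float64(166.9), -0.6), (np.float64(161.9), -0.7), (np.float64(156.9), 0.2), (np.float64(151.9), 0.5), (np.float64(146.9), 0.1), (np.float64(141.9), -1.2), (np.float64(136.9), -0.4), (np.float64(131.9), 0.1), (np.float64(126.9), -0.5), (np.float64(121.9), -0.4), (np.float64(116.9), -0.4)]
 t 30.78 p [ 543.76 -310.68  116.58] F [-0.19  0.09 -0.4 ] w 0.211
[(np.float64(116.2), 0.2), (np.float64(115.5), -1.2), (np.float64(114.8), -0.5), (np.float64(114.1), -0.9), (np.float64(113.4), 0.3), (np.float64(112.7), -1.0), (np.float64(112.0), 0.6), (np.float64(111.3), 5.6), (np.float64(111.3), [-1.1, 2.2, 5.6])]
 t 32.82 p [ 544.4  -310.76  111.99] F [-1.1   2.16  5.56] w 0.21
8.399999999999977
```

View pics/side8.png

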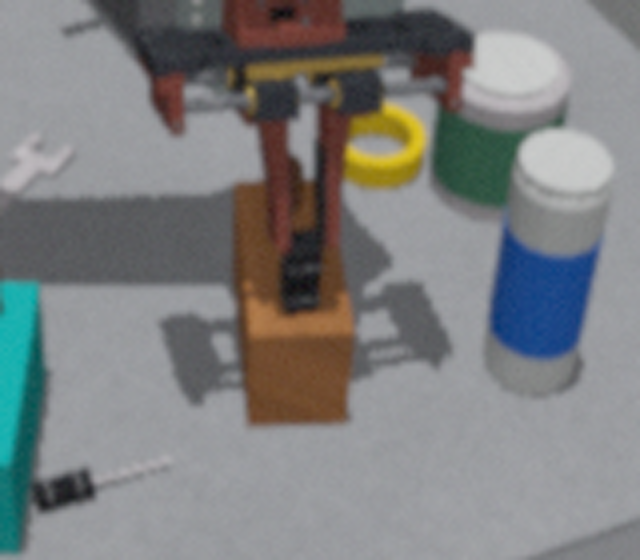

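Run:
```python
from tilt import *
O2=np.load("tilt.npz")["O2"]
grip(0.6); st()
p=read_position(); move_linear(p-O2[:,2]*60,feed=80); move_linear(p-O2[:,2]*110,feed=150); st()
Q=np.array([575,-280,250.]); move_linear(Q,feed=200,attitude=ori(0)); st()
im,d=camera("wrist"); m=camera_model("wrist"); np.savez("wrist9.npz",im=im,d=d,**m); cv2.imwrite("pics/w9.png",im[:,:,::-1])
W=cloud(im,d,**m); z=W[...,2]; k=(im.max(2)<80)&(z>84)&(z<140)&(abs(W[...,0]-547)<30)&(abs(W[...,1]+302)<30); k2=k&(z>125)
print(np.nanpercentile(z[k],[2,50,98]),k2.sum(),rect(W,k2) if k2.any() else 0, np.nanmedian(W[k2],0))
t=(abs(z-80)<3)&(W[...,0]>500)&(W[...,0]<610)&(W[...,1]<-180)&(W[...,1]>-345); print(rect(W,t))
im,d=camera("side"); m=camera_model("side"); np.savez("side9.npz",im=im,d=d,**m);cv2.imwrite("pics/side9.png",cv2.resize(im[140:340,240:440,::-1],None,fx=3,fy=3,interpolation=cv2.INTER_CUBIC))
```

```text
t 33.58 p [ 543.99 -310.75  111.3 ] F [-0.54  0.73 -0.26] w 0.598
 t 34.96 p [ 556.8  -270.69  212.35] F [ 0.16  0.22 -1.22] w 0.601
 t 35.57 p [ 574.   -279.89  248.31] F [ 1.13  0.89 -0.2 ] w 0.598
[ 87.70445872 129.00948233 130.74311348] 341 ((548.0343627929688, -300.02447509765625), (20.230527877807617, 19.628631591796875), 79.68449401855469) [ 547.85295474 -299.1832351   129.53162937]
((560.4237670898438, -262.7664794921875), (130.1019287109375, 60.15146255493164), 71.56153869628906)
```

View pics/side9.png

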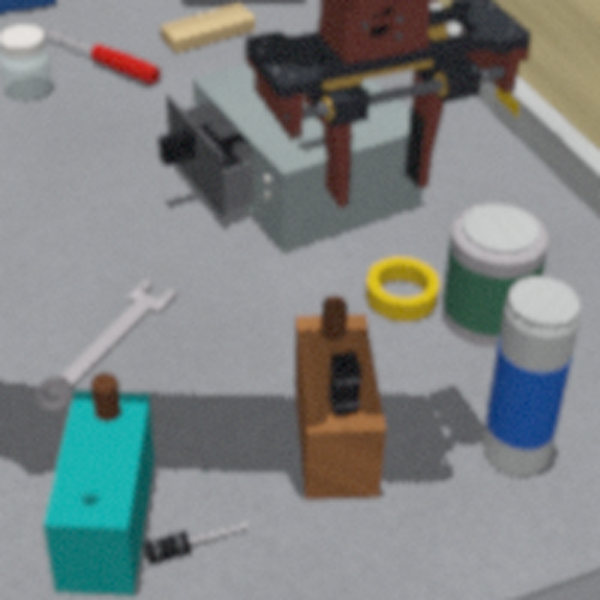

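View pics/w9.png

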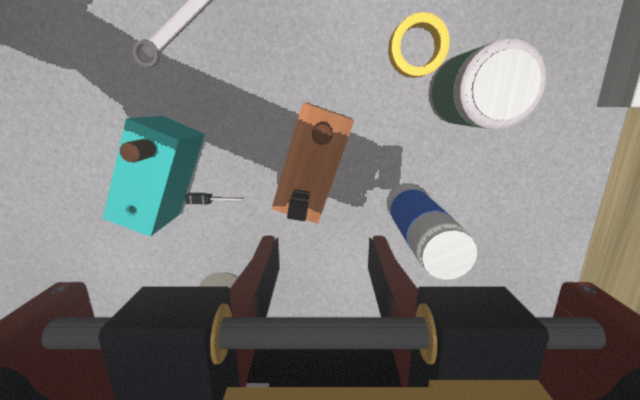

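The pin is back with its handle top at z ≈ 130, flat, within about 1 mm of the hole axis. The look-alike slim pin is now lying on the bench. Next is the tray handle.

Run:
```python
from tilt import *
for a in (97.2,-82.8): print(a,solve_ik([590,95,230],ori(a)),solve_ik([545,85,70],ori(a)))
f=np.load("side9.npz"); W=cloud(f["im"],f["d"],f["intrinsics"],f["R"],f["t"]); z=W[...,2]; k=(z>58)&(z<90)&(W[...,0]>480)&(W[...,0]<575)&(W[...,1]>0)&(W[...,1]<220); print(k.sum(),np.nanmedian(W[k],0),np.nanpercentile(W[k],[3,97],axis=0))
print(read_joint_pos())
```

```text
97.2 [-0.01430686  0.34702782 -0.31951397  1.70002305  0.11933614  1.11365589
  1.32764411] [-0.01734203  0.46333627 -0.31539308  1.94922603  0.20277507  0.75927515
  1.24708609]
-82.8 [-0.42781646  0.32756757  0.20894224  1.72936196 -0.07524554  1.09246236
 -1.64013336] [-0.44480248  0.4508651   0.22396725  1.97906538 -0.14616122  0.72682386
 -1.57814306]
267 [550.55614744  88.32042349  75.50648342] [[519.99080517  33.52973521  59.01040296]
 [570.69740529 159.21243658  89.1291144 ]]
[ 0.26214323  0.38237697  0.12107802  1.60129574 -0.04857954  1.16389266
  0.39645427]
```

Run:
```python
from tilt import *
move_pose([560,100,215],ori(97.2)); st()
im,d=camera("wrist"); m=camera_model("wrist"); np.savez("wrist10.npz",im=im,d=d,**m); cv2.imwrite("pics/w10.png",im[:,:,::-1])
W=cloud(im,d,**m); z=W[...,2]; ex=np.array([np.cos(np.deg2rad(7.2)),np.sin(np.deg2rad(7.2))]); ey=np.array([-ex[1],ex[0]])
k=(z>78)&(z<92)&(W[...,0]>480)&(W[...,0]<640)&(W[...,1]>0)&(W[...,1]<200)&(im.max(2)<90)
print(k.sum(),np.nanmedian(W[k],0),rect(W,k))
```

```text
t 37.09 p [560.39  98.68 214.96] F [-0.34 -1.12  0.02] w 0.603
1168 [553.67913055  96.81459166  85.4401574 ] ((560.872314453125, 86.69371795654297), (76.46469116210938, 161.6080322265625), 6.925851821899414)
```

View pics/w10.png

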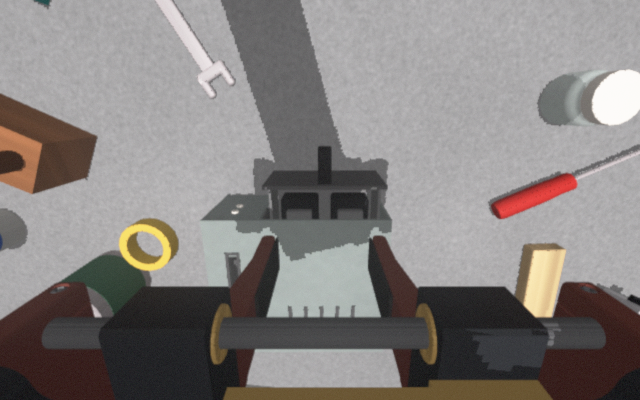

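Run:
```python
from tilt import *
im,W=load("wrist10"); z=W[...,2]
k=np.zeros(z.shape,bool); k[144:172,314:336]=1; k&=(z>80)&(z<92); print(k.sum(),W[k].mean(0),rect(W,k))
for r in (148,160,170,174,180,184): print(r,[int(v) if v==v else -1 for v in z[r,310:340:2]],W[r,324].round(0))
```

```text
320 [532.63589657  96.49161551  84.87778749] ((532.8576049804688, 96.5811767578125), (22.91470718383789, 13.514518737792969), 6.897907733917236)
148 [0, -1, 0, 0, 74, 77, 75, 76, 75, 75, 76, 0, 0, 0, 0] [522.  95.  77.]
160 [0, 0, 0, 0, 85, 85, 84, 84, 84, 84, 84, 0, 0, 0, 0] [533.  96.  85.]
170 [16, 14, 16, 16, 86, 84, 84, 85, 84, 84, 84, 15, 15, 14, 15] [543.  97.  85.]
174 [38, 38, 38, 39, 83, 84, 84, 84, 84, 85, 84, 38, 39, 40, 38] [547.  98.  84.]
180 [67, 70, 70, 69, 85, 86, 86, 83, 84, 84, 85, 69, 68, 69, 68] [554.  99.  83.]
184 [87, 86, 86, 87, 86, 85, 87, 85, 88, 87, 86, 87, 86, 85, 86] [558.  99.  86.]
```

Run:
```python
from tilt import *
go([537,97.0,150],150,ori(97.2)); 
go([537,97.0,72],80,n=1); st()
grip(0); st()
ex=np.array([np.cos(np.deg2rad(7.1)),np.sin(np.deg2rad(7.1)),0]); p=np.array([537,97.0,72])
s=0
while s<75:
    s+=6; 
    move_linear(p-ex*s,feed=40); f=read_contact_force(); q=read_position(); print(s,round((p-q)@ex,1),np.round(f,1))
    if f@ex>18: break
st()
im,d=camera("wrist"); m=camera_model("wrist"); np.savez("wrist11.npz",im=im,d=d,**m); cv2.imwrite("pics/w11.png",im[:,:,::-1])
```

```text
t 39.37 p [536.75  96.82  71.84] F [ 0.48 -0.19  0.01] w 0.598
 t 40.27 p [536.55  96.85  71.49] F [ 0.65 -0.33 -1.08] w 0.006
6 6.4 [ 0.7 -0.1  0.4]
12 12.3 [-0.3  0.2  0.2]
18 18.3 [ 0.2 -0.3 -0.1]
24 24.3 [0.8 0.3 0.8]
30 30.3 [-0.   0.4  0. ]
36 36.3 [-0.  -0.4 -0.8]
42 42.3 [-0.2 -0.3  1.3]
48 48.3 [ 0.7  0.3 -0.5]
54 54.3 [ 0.3 -0.1 -0.3]
60 60.3 [-0.9 -0.1 -0.1]
66 66.3 [0.4 1.4 0.4]
72 72.3 [-0.5  0.1 -0.1]
78 78.3 [ 0.2 -0.7 -1.2]
 t 44.17 p [459.27  87.26  71.97] F [ 0.2  -0.69 -1.16] w 0.002
```

View pics/w11.png

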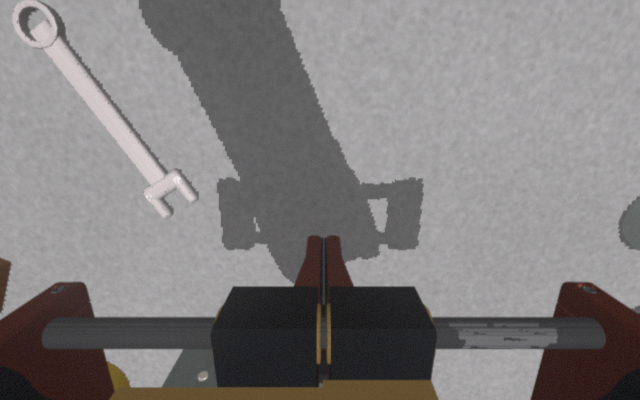

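The gripper shut to 0.006, so the handle slipped away or was missed. I'll look from outside.

Run:
```python
from tilt import *
print(read_orientation().round(2).tolist())
im,d=camera("side"); m=camera_model("side"); np.savez("side12.npz",im=im,d=d,**m);cv2.imwrite("pics/side12.png",cv2.resize(im[100:300,200:440,::-1],None,fx=3,fy=3,interpolation=cv2.INTER_CUBIC))
im,W=load("wrist10"); z=W[...,2]
for r,c in((225,300),(215,300),(240,300),(250,240)): print(r,c,W[r,c].round(0))
k=(abs(z-100)<3); print(rect(W,k))
```

```text
[[-0.99, -0.13, 0.0], [-0.13, 0.99, -0.0], [-0.0, -0.0, -1.0]]
225 300 [601.  79. 101.]
215 300 [604.  77.  64.]
240 300 [618.  81. 100.]
250 240 [638.  18. 100.]
((671.015380859375, -13.61279296875), (422.23455810546875, 194.57565307617188), 87.1165542602539)
```

View pics/side12.png

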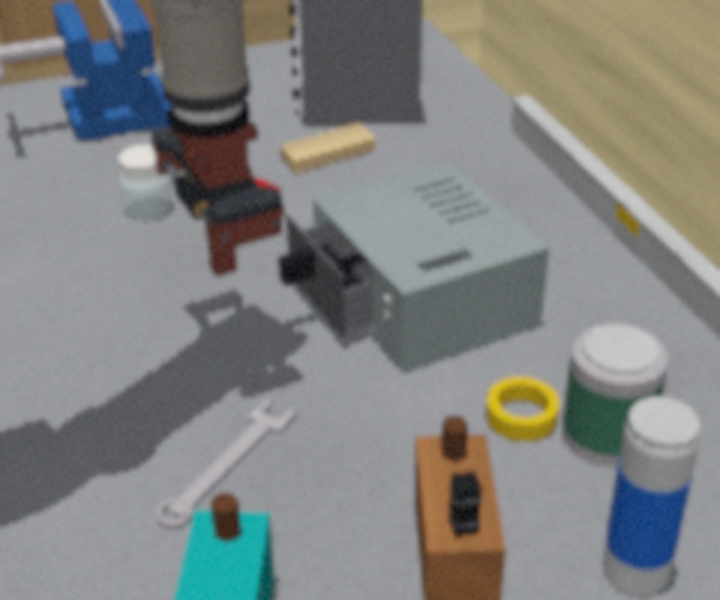

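Run:
```python
from tilt import *
for n in("side9","side12"):
    im,W=load(n); z=W[...,2]
    for r in range(180,198,2):
        print(n,r,[(c,W[r,c].round(0).tolist(),int(im[r,c].max())) for c in range(292,312,3)])
    print()
```

```text
side9 180 [(292, [561.0, 253.0, 0.0], 157), (295, [572.0, 252.0, -2.0], 129), (298, [551.0, 140.0, 72.0], 61), (301, [552.0, 112.0, 89.0], 65), (304, [577.0, 159.0, 54.0], 88), (307, [588.0, 161.0, 50.0], 81), (310, [590.0, 136.0, 65.0], 78)]
side9 182 [(292, [558.0, 243.0, -1.0], 160), (295, [567.0, 236.0, 0.0], 139), (298, [550.0, 140.0, 64.0], 59), (301, [552.0, 114.0, 80.0], 54), (304, [557.0, 95.0, 91.0], 74), (307, [583.0, 147.0, 52.0], 64), (310, [588.0, 132.0, 60.0], 72)]
side9 184 [(292, [553.0, 226.0, 2.0], 157), (295, [565.0, 230.0, -4.0], 115), (298, [538.0, 99.0, 85.0], 48), (301, [547.0, 96.0, 85.0], 35), (304, [556.0, 94.0, 84.0], 47), (307, [579.0, 137.0, 51.0], 81), (310, [589.0, 135.0, 50.0], 45)]
side9 186 [(292, [519.0, 102.0, 81.0], 127), (295, [527.0, 94.0, 83.0], 48), (298, [535.0, 91.0, 83.0], 37), (301, [544.0, 88.0, 84.0], 25), (304, [553.0, 87.0, 82.0], 32), (307, [559.0, 73.0, 89.0], 71), (310, [585.0, 123.0, 51.0], 69)]
side9 188 [(292, [547.0, 207.0, -1.0], 127), (295, [524.0, 85.0, 82.0], 27), (298, [534.0, 87.0, 79.0], 28), (301, [544.0, 90.0, 75.0], 2
[... 2507 characters left out ...]
92, [539.0, 180.0, 1.0], 138), (295, [523.0, 84.0, 69.0], 32), (298, [533.0, 88.0, 64.0], 19), (301, [544.0, 91.0, 59.0], 29), (304, [553.0, 89.0, 58.0], 45), (307, [558.0, 74.0, 66.0], 53), (310, [561.0, 52.0, 80.0], 56)]
side12 194 [(292, [536.0, 170.0, 1.0], 152), (295, [523.0, 87.0, 59.0], 77), (298, [533.0, 86.0, 57.0], 68), (301, [552.0, 119.0, 30.0], 56), (304, [556.0, 97.0, 44.0], 55), (307, [559.0, 77.0, 57.0], 61), (310, [561.0, 54.0, 71.0], 58)]
side12 196 [(292, [532.0, 158.0, 1.0], 156), (295, [542.0, 156.0, 0.0], 153), (298, [551.0, 152.0, 0.0], 119), (301, [552.0, 118.0, 23.0], 65), (304, [556.0, 99.0, 35.0], 58), (307, [557.0, 72.0, 53.0], 59), (310, [561.0, 53.0, 64.0], 57)]
```

Run:
```python
from tilt import *
im,W=load("side12"); z=W[...,2]
for r in range(176,194,3): print(r,[(c,W[r,c].round(0).tolist(),im[r,c].tolist()) for c in range(266,286,4)])
m=camera_model("side"); p=np.array([459.27,87.26,71.97])
def px(X): q=m["intrinsics"]@(m["R"]@X+m["t"]); return (q[:2]/q[2]).round(1)
print("tcp px",px(p),"fingertip",px(p-[0,0,19]), "handle c", px(np.array([539,95,70])))
```

```text
176 [(266, [482.0, 314.0, -2.0], [148, 149, 153]), (270, [438.0, 24.0, 183.0], [70, 43, 34]), (274, [443.0, -4.0, 199.0], [79, 42, 38]), (278, [454.0, -1.0, 195.0], [75, 36, 34]), (282, [467.0, 5.0, 188.0], [79, 41, 36])]
179 [(266, [477.0, 293.0, -0.0], [150, 152, 155]), (270, [447.0, 75.0, 140.0], [81, 54, 53]), (274, [444.0, 4.0, 184.0], [71, 57, 59]), (278, [455.0, 3.0, 182.0], [79, 42, 35]), (282, [467.0, 7.0, 177.0], [85, 51, 46])]
182 [(266, [472.0, 272.0, 1.0], [147, 148, 152]), (270, [447.0, 78.0, 128.0], [82, 55, 56]), (274, [443.0, 2.0, 176.0], [78, 43, 39]), (278, [454.0, 6.0, 171.0], [99, 82, 82]), (282, [525.0, 256.0, -2.0], [144, 144, 148])]
185 [(266, [467.0, 253.0, 1.0], [146, 148, 152]), (270, [448.0, 88.0, 110.0], [95, 77, 76]), (274, [458.0, 77.0, 115.0], [77, 39, 31]), (278, [471.0, 81.0, 109.0], [108, 97, 95]), (282, [520.0, 237.0, -2.0], [151, 153, 156])]
188 [(266, [463.0, 237.0, 1.0], [146, 148, 152]), (270, [447.0, 86.0, 101.0], [97, 83, 82]), (274, [456.0, 74.0, 107.0], [80, 42, 39]), (278, [469.0, 78.0, 101.0], [103, 86, 88]), (282, [514.0, 216.0, 1.0], [149, 151, 155])]
191 [(266, [458.0, 217.0, 2.0], [148, 149, 153]), (270, [472.0, 217.0, -2.0], [135, 133, 136]), (274, [456.0, 78.0, 93.0], [110, 98, 97]), (278, [498.0, 209.0, -3.0], [139, 140, 144]), (282, [509.0, 198.0, 2.0], [152, 152, 155])]
tcp px [274.7 194.9] fingertip [275.2 199.9] handle c [298.9 188.7]
```

Run:
```python
from tilt import *
for n,cs,p in(("wrist0",(240,405),[675,0,203.7]),("wrist11",(316,335),[459.3,87.3,72])):
    im,W=load(n)
    for c in cs: print(n,c,[(r,W[r,c].round(0).tolist()) for r in range(232,256,4)])
print(read_position())
```

```text
wrist0 240 [(232, [562.0, -84.0, -2.0]), (236, [628.0, 12.0, 224.0]), (240, [630.0, 12.0, 230.0]), (244, [630.0, 11.0, 233.0]), (248, [631.0, 10.0, 237.0]), (252, [632.0, 10.0, 241.0])]
wrist0 405 [(232, [788.0, -83.0, 1.0]), (236, [723.0, 12.0, 225.0]), (240, [721.0, 12.0, 229.0]), (244, [721.0, 11.0, 232.0]), (248, [720.0, 10.0, 236.0]), (252, [720.0, 8.0, 236.0])]
wrist11 316 [(232, [487.0, 85.0, -0.0]), (236, [449.0, 82.0, 93.0]), (240, [449.0, 82.0, 99.0]), (244, [449.0, 82.0, 103.0]), (248, [449.0, 83.0, 109.0]), (252, [449.0, 83.0, 113.0])]
wrist11 335 [(232, [485.0, 101.0, 1.0]), (236, [448.0, 93.0, 94.0]), (240, [448.0, 93.0, 98.0]), (244, [448.0, 93.0, 103.0]), (248, [448.0, 92.0, 109.0]), (252, [448.0, 92.0, 112.0])]
[459.69694978  87.38089573  72.04968861]
```

Depth shows the fingertips about 20 mm *behind* the reported TCP (z 92 when the TCP reads 72). The notes put them 19 mm ahead. The jaws therefore shut above the fin, and that also explains the weak hold on the pin. I'll grasp 38 mm lower.

Run:
```python
from tilt import *
grip(0.6); move_linear([465,88,112],feed=200)
move_linear([538.5,95.7,112],feed=200); st()
move_linear([538.5,95.7,34],feed=120); st()
grip(0); st()
```

```text
t 46.07 p [536.96  95.51 110.62] F [-0.98  0.69  0.27] w 0.597
 t 46.87 p [538.79  95.83  34.55] F [ 0.28 -0.26 -0.56] w 0.602
 t 47.55 p [538.43  96.9   34.13] F [-0.85  4.49 -0.19] w 0.157
```

The fin is gripped (13.8 mm), so I'll pull.

Run:
```python
from tilt import *
ex=np.array([np.cos(np.deg2rad(7.2)),np.sin(np.deg2rad(7.2)),0]); p=read_position()
for s in (15,30,42,46,50,53,56,58,60,62,64,66):
    move_linear(p-ex*s,feed=60); f=read_contact_force(); q=read_position(); print(s,round((p-q)@ex,1),np.round(f,1))
    if f@ex>15: break
st()
im,d=camera("side"); m=camera_model("side"); np.savez("side13.npz",im=im,d=d,**m);cv2.imwrite("pics/side13.png",cv2.resize(im[100:300,200:440,::-1],None,fx=3,fy=3,interpolation=cv2.INTER_CUBIC))
```

```text
15 15.7 [-2.2  1.6  2.4]
30 30.8 [-2.8  2.   2. ]
42 42.7 [-2.1  2.3  1.6]
46 46.1 [ 0.3  1.5 -1. ]
50 50.3 [-0.3  1.1 -1.5]
53 53.3 [ 0.4  3.  -2.4]
56 56.4 [-0.5  2.2 -0.8]
58 58.2 [ 0.1  3.2 -1.1]
60 58.2 [ 6.5  2.7 -9.8]
62 58.4 [ 11.4   3.3 -15.4]
64 58.8 [ 15.8   3.6 -19.6]
 t 50.7 p [480.06  89.57  34.5 ] F [ 15.82   3.59 -19.59] w 0.16
```

View pics/side13.png

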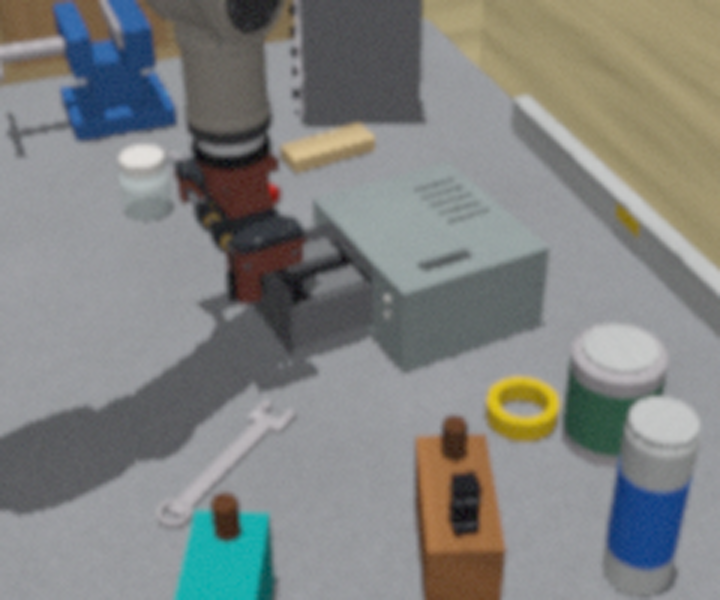

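The hard stop was felt at 58 mm of pull. I'll relax, let go and rise clear.

Run:
```python
from tilt import *
ex=np.array([np.cos(np.deg2rad(7.2)),np.sin(np.deg2rad(7.2)),0]); p=np.array([538.43,96.9,34.13])
move_linear(p-ex*58.5,feed=60); st()
grip(0.6); st()
q=read_position(); move_linear([q[0],q[1],160],feed=120); hold(0.2); st()
im,d=camera("side"); m=camera_model("side"); np.savez("side14.npz",im=im,d=d,**m);cv2.imwrite("pics/side14.png",cv2.resize(im[100:320,200:440,::-1],None,fx=2.7,fy=2.7,interpolation=cv2.INTER_CUBIC))
im,d=camera("wrist"); m=camera_model("wrist"); W=cloud(im,d,**m); z=W[...,2]; cv2.imwrite("pics/w14.png",im[:,:,::-1])
k=(z>80)&(z<90)&(im.max(2)<90)&(abs(W[...,1]-90)<12)&(W[...,0]<500); print(k.sum(), np.nanpercentile(W[k],[2,98],axis=0).round(1))
im,W=load("side14"); z=W[...,2]; k=(z>84)&(z<140)&(abs(W[...,0]-547)<25)&(abs(W[...,1]+302)<25); print("pin handle",np.nanpercentile(W[k],[2,98],axis=0).round(1))
```

```text
t 51.0 p [481.13  89.64  34.4 ] F [ 1.76  1.46 -0.62] w 0.158
 t 51.77 p [480.36  89.55  34.13] F [ 0.65  0.1  -0.56] w 0.596
 t 53.17 p [479.96  89.49 159.4 ] F [-0.57 -0.49  0.04] w 0.604
640 [[465.   82.7  82.4]
 [499.7  99.   86.6]]
pin handle [[ 533.3 -316.9   86.9]
 [ 553.1 -295.3  130.8]]
```

View pics/side14.png

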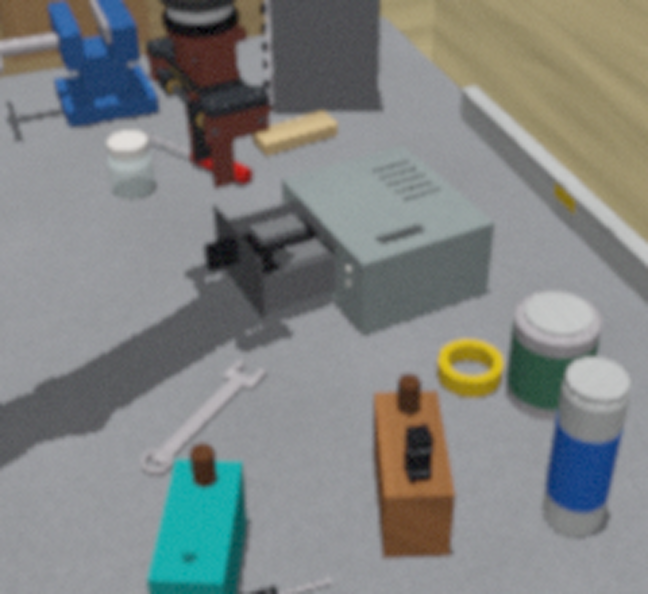

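The tray stands out, with the handle's end moved from x ≈ 522 to 464. The pin is upright in the brown stand at crop (418,450), and the gripper is clear. I'll hand in.

```bash
python3 -c "
from bench import *
hand_in(); print(read_time())"
```

```text
the job is handed in; nothing more can be done
the job is handed in; nothing more can be done
```

The tray is released and pulled out to its stop, the pin is back in its hole in the brown stand, and I handed the job in at about 53 s of the 67 s allowed.

**Latch:** The depth image showed the pad through the slot. I felt contact about 20 mm below the cabinet's top and pressed about 5 mm. The highest force I read was 9.4 N, and the tray sprang out.

**Last checks:**
- **Tray:** it moved 58 mm further until I felt the stop. The handle's end went from x ≈ 522 to 464, so the tray is about 90 mm out.
- **Pin:** a wrist picture taken after I let go put its handle flat, with its top at z ≈ 130, and about 1 mm from the hole's axis. The last side picture still shows it seated.
- **Gripper:** it is clear of everything. The bystanders in the last side view look where they were, but I did not measure them.

**What went wrong or disagreed:**
- **Pin knocked on the stub:** on the way back my path was too low and the rod most likely caught the stand's stub. The pin pivoted 22° in the jaws, so I leaned the gripper to stand it upright and put it in that way.
- **Fingertip position:** the depth picture shows the fingertips about 20 mm behind the reported TCP, not 19 mm ahead as stated. Because of this I held the pin only near the top of its handle, and my first grab at the tray handle closed on nothing. The second, 38 mm lower, held.
- **Slim look-alike pin:** this unlisted pin stood upright at the start and now lies on the bench. I did not establish when or why it fell.

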